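# Load the bench-top dish incubator and shut its lid

### The job

Put the two lidded culture dishes from the warming plate one at a time into the two empty round pockets of the open bench-top incubator, each lying flat at the bottom of its own pocket, then shut the incubator's lid fully. Keep the dishes level, set them down rather than letting them drop, and leave the dishes already in the incubator and the things around alone.

Things in the scene. Friction and masses are not known exactly. Their poses are not given: they have to be found in the camera images.
- dish0_center (a point): Centre (half-way up, 6 mm above its underside) of a loose lidded 35 mm culture dish of clear plastic with a yellow dot on its lid, lying on the black warming plate: a round disc 39 mm across (its foot, the lowest 4 mm, is 35 mm across), 12 mm high, about 22 g. z is up. Its yaw does not matter.
- dish1_center (a point): Centre (half-way up, 6 mm above its underside) of a loose lidded 35 mm culture dish of clear plastic with a yellow dot on its lid, lying on the black warming plate: a round disc 39 mm across (its foot, the lowest 4 mm, is 35 mm across), 12 mm high, about 22 g. z is up. Its yaw does not matter.
- resident0_center (a point): Centre (half-way up) of a dish of the same size with a green dot, which already lies in one of the four incubator pockets (any of them) and stays there.
- resident1_center (a point): Centre (half-way up) of a dish of the same size with a green dot, which already lies in one of the four incubator pockets (any of them) and stays there.
- pocket0 (a point): Centre of the mouth of one of four round dish pockets (2 x 2, 89 mm apart along the incubator's x, 83 mm along y; which number lies where varies, two are taken), on the top face of its aluminium insert, 72 mm above the table. 43 mm across, slightly chamfered, 5 mm deep: a seated dish stands 7 mm proud, its centre 1 mm above this point. z is up, x and y as the incubator's.
- pocket1 (a point): Centre of the mouth of one of four round dish pockets (2 x 2, 89 mm apart along the incubator's x, 83 mm along y; which number lies where varies, two are taken), on the top face of its aluminium insert, 72 mm above the table. 43 mm across, slightly chamfered, 5 mm deep: a seated dish stands 7 mm proud, its centre 1 mm above this point. z is up, x and y as the incubator's.
- pocket2 (a point): Centre of the mouth of one of four round dish pockets (2 x 2, 89 mm apart along the incubator's x, 83 mm along y; which number lies where varies, two are taken), on the top face of its aluminium insert, 72 mm above the table. 43 mm across, slightly chamfered, 5 mm deep: a seated dish stands 7 mm proud, its centre 1 mm above this point. z is up, x and y as the incubator's.
- pocket3 (a point): Centre of the mouth of one of four round dish pockets (2 x 2, 89 mm apart along the incubator's x, 83 mm along y; which number lies where varies, two are taken), on the top face of its aluminium insert, 72 mm above the table. 43 mm across, slightly chamfered, 5 mm deep: a seated dish stands 7 mm proud, its centre 1 mm above this point. z is up, x and y as the incubator's.
- incubator: White bench-top incubator, fixed, 228 mm (x) by 232 mm (y), origin at the centre of its chamber on the table. The chamber is open to above, 200 mm (x) by 184 mm (y), with walls 14 mm thick, rim 88 mm above the table (16 mm above the inserts). The lid's hinge runs along its +y side (robot's left); a grey bezel with the display is on the -y side.
- plate: Black warming plate, fixed, 220 mm (x) by 190 mm (y), its flat top 18 mm above the table; origin at the centre of its underside.
- lid (a joint): Angle of the incubator's lid: 0 = shut, 1.57 = standing upright, starts at 1.75 to 1.95 (open, leaning back away from the chamber). The hinge is stiff: the lid stays at any angle and takes 1 to 4 N at its free edge to move. Open, it stands up to 320 mm above the table: keep clear of it on the way.
- lid_hinge (a point): Point on the lid's hinge line, in the middle of its length, 90 mm above the table; fixed; the hinge runs along this frame's x axis, and the chamber lies towards its -y.
- lid_edge (a point): Point on the lid's outer (upper when shut) face, mid-way along the hinge, 195 mm from the hinge line: a place to push. It moves with the lid: z is the outward normal, -y points to the free edge. Lid: white frame 228 mm along the hinge, 212 mm deep, 22 mm thick, underside in the hinge plane, clear window 45 mm inside its edges, black lip 90 mm long and 18 mm wide on the free edge.
- bottle: Bystander: upright white half-litre bottle with blue cap, 76 mm across, 160 mm high; origin at its underside.
- timer: Bystander: small white bench timer, 65 x 65 mm, 18 mm high; origin at its underside.
- tipbox: Bystander: blue pipette-tip box with clear lid, 85 x 120 mm, 65 mm high; origin at its underside.
Mind the look-alikes: they are no part of the job. Leave any brown or purple look-alike of the part that bears dish1_center alone.

How it is judged:
On the way:
1. the two dishes lie flat, each in its own pocket, released, with the lid still open (((horizontal distance between dish0_center and pocket0 below 0.004 m and z of dish0_center in the frame of pocket0 between -0.002 and 0.003 m) or (horizontal distance between dish0_center and pocket1 below 0.004 m and z of dish0_center in the frame of pocket1 between -0.002 and 0.003 m) or (horizontal distance between dish0_center and pocket2 below 0.004 m and z of dish0_center in the frame of pocket2 between -0.002 and 0.003 m) or (horizontal distance between dish0_center and pocket3 below 0.004 m and z of dish0_center in the frame of pocket3 between -0.002 and 0.003 m)) and angle between each of dish0_center, dish1_center's own z axis and vertical below 0.06 rad and ((horizontal distance between dish1_center and pocket0 below 0.004 m and z of dish1_center in the frame of pocket0 between -0.002 and 0.003 m) or (horizontal distance between dish1_center and pocket1 below 0.004 m and z of dish1_center in the frame of pocket1 between -0.002 and 0.003 m) or (horizontal distance between dish1_center and pocket2 below 0.004 m and z of dish1_center in the frame of pocket2 between -0.002 and 0.003 m) or (horizontal distance between dish1_center and pocket3 below 0.004 m and z of dish1_center in the frame of pocket3 between -0.002 and 0.003 m)) and contact force between the fingers and dish0 below 0.05 N and contact force between the fingers and dish1 below 0.05 N and value of joint lid above 0.8 rad), for 0.2 s.
At the end, for the whole second after the job is handed in: Each of the two dishes, and each of the two that were there before, lies flat (within 3.5 degrees) at the bottom of a pocket of its own: centre within 4 mm of the pocket's axis and no more than 2 mm too high; all are released and at rest, and the lid is shut (angle below 0.04 rad) (((horizontal distance between dish0_center and pocket0 below 0.004 m and z of dish0_center in the frame of pocket0 between -0.002 and 0.003 m) or (horizontal distance between dish0_center and pocket1 below 0.004 m and z of dish0_center in the frame of pocket1 between -0.002 and 0.003 m) or (horizontal distance between dish0_center and pocket2 below 0.004 m and z of dish0_center in the frame of pocket2 between -0.002 and 0.003 m) or (horizontal distance between dish0_center and pocket3 below 0.004 m and z of dish0_center in the frame of pocket3 between -0.002 and 0.003 m)) and angle between each of dish0_center, dish1_center, resident0_center, resident1_center's own z axis and vertical below 0.06 rad and ((horizontal distance between dish1_center and pocket0 below 0.004 m and z of dish1_center in the frame of pocket0 between -0.002 and 0.003 m) or (horizontal distance between dish1_center and pocket1 below 0.004 m and z of dish1_center in the frame of pocket1 between -0.002 and 0.003 m) or (horizontal distance between dish1_center and pocket2 below 0.004 m and z of dish1_center in the frame of pocket2 between -0.002 and 0.003 m) or (horizontal distance between dish1_center and pocket3 below 0.004 m and z of dish1_center in the frame of pocket3 between -0.002 and 0.003 m)) and ((horizontal distance between resident0_center and pocket0 below 0.004 m and z of resident0_center in the frame of pocket0 between -0.002 and 0.003 m) or (horizontal distance between resident0_center and pocket1 below 0.004 m and z of resident0_center in the frame of pocket1 between -0.002 and 0.003 m) or (horizontal distance between resident0_center and pocket2 below 0.004 m and z of resident0_center in the frame of pocket2 between -0.002 and 0.003 m) or (horizontal distance between resident0_center and pocket3 below 0.004 m and z of resident0_center in the frame of pocket3 between -0.002 and 0.003 m)) and ((horizontal distance between resident1_center and pocket0 below 0.004 m and z of resident1_center in the frame of pocket0 between -0.002 and 0.003 m) or (horizontal distance between resident1_center and pocket1 below 0.004 m and z of resident1_center in the frame of pocket1 between -0.002 and 0.003 m) or (horizontal distance between resident1_center and pocket2 below 0.004 m and z of resident1_center in the frame of pocket2 between -0.002 and 0.003 m) or (horizontal distance between resident1_center and pocket3 below 0.004 m and z of resident1_center in the frame of pocket3 between -0.002 and 0.003 m)) and linear speed of each of dish0, dish1, resident0, resident1 below 0.01 m/s and contact force between the fingers and dish0 below 0.05 N and contact force between the fingers and dish1 below 0.05 N and value of joint lid below 0.04 rad); the robot touches nothing.
It fails at once if a dish is tipped by more than 25 degrees (angle between any of dish0_center, dish1_center, resident0_center, resident1_center's own z axis and vertical above 0.44 rad).
It fails at once if a dish is dropped (it falls free faster than 0.6 m/s, about 18 mm of fall) ((contact force between the fingers and dish0 below 0.02 N and linear speed of dish0 above 0.6 m/s) or (contact force between the fingers and dish1 below 0.02 N and linear speed of dish1 above 0.6 m/s)).
It fails at once if a dish that is already in the incubator is moved by more than 8 mm (distance of any of resident0_center, resident1_center from where it was at the start of the episode above 0.008 m).
It fails at once if the bottle, timer or tip box is moved by more than 30 mm (distance of any of bottle, timer, tipbox from where it was at the start of the episode above 0.03 m).
It also fails if it takes over 67 s, if anything falls off the work surface, if the arm or the gripper's body presses on something with over 40 N, if the wrist force passes 120 N, or if a joint passes its speed limit or range.

### The arm

A 6-joint arm with a two-finger parallel gripper is mounted at the origin on the work surface. World frame = base frame: x ahead of the robot, y to its left, z up, the work surface at z = 0. Lengths are in m, angles in rad, forces in N, time in s.
With the tool pointing down it reaches from about 0.3 to 0.775 m from the base axis. Payload 14.6 kg.
Tool frame: the origin (TCP) lies midway between the tips of the shut fingers; the grasp point (between the pads) lies 19 mm behind it (ctrl.grip_depth is the distance from the TCP to the grasp point, in m); z points along the fingers, x is the direction in which the jaws open and shut, and the axes are right-handed (so a half turn about z gives the same grasp; the last joint's range is limited). The gripper opens to 94 mm and grips with 3 to 60 N. Pads are 16 mm wide; open, the fingers measure 119 mm over their backs; the gripper's body (75 mm by 177 mm) begins 78 mm behind the grasp point.
Start: joints at [-1.174, 0.3, 1.521, -0, 1.321, -0.067], TCP at [0.246, -0.492, 0.205] pointing down, gripper open.
Joint ranges: [-3.03, 3.03], [-0.79, 2.21], [0.23, 2.52], [-1.04, 4.18], [0, 3.07], [-2.55, 2.55]. Speed limits (rad/s): [2.22, 2.22, 2.57, 3.14, 3.14, 3.14].

### API

Orientations are given as [roll, pitch, yaw] about the fixed x, y, z axes, in that order (R = Rz(yaw) Ry(pitch) Rx(roll)).
In Python, from station import ctrl gives the robot as it stands.
- The arm moves only by the tool play_rows, never from a script. Its argument "steps" is a list that holds one entry, the list of rows, each a list of 7 numbers: the shift along the tool's x, y, z in cm, then the turn, a rotation vector about the tool's x, y, z in rad, then the opening, from 0 (shut) to 1 (fully open). In form: [[[x, y, z, ax, ay, az, hand], ...]]. A call has 1 to 20 rows; each row is the pose to reach, as a shift and turn from the pose measured when the call began, along the tool's axes at that moment; what a row does not reach only later rows make up. A row lasts 1/12 s, in which the tool goes at most 41.7 mm and 7.16 degrees, less where a joint would pass 70% of its speed; a pose out of reach is approached as far as the arm can. A call with a gripper value outside its range is refused whole. The fingers move at their own pace and stop on an object; "force" is the grip in N (left out, the last holds). Time passes only in rows, so rows that repeat a pose let the fingers close. It gives the time, the measured TCP pose, the force and the opening at its end, in the units of the state.
- ctrl.get_obs(): the state, without advancing time (a new reading comes with each control period).
- ctrl.camera(name): name is "scene" or "top" or "wrist"; returns a dict with "frame" (384x512x3 uint8, blue, green, red), "fovy" (degrees; the focal length in pixels is half the picture's height over the tangent of half this angle, whatever the lens; pixels are square), "cx", "cy" (the principal point, pixels), "D" ([k1, k2, p1, p2, k3] as OpenCV has them; the pictures are not rectified), "world_to_cam" (4x4, takes a point from world to camera coordinates). Camera axes: x right, y up, looking along -z (the intrinsics and any distortion apply to the point x, -y, -z); pixel columns grow to the right and rows downward; lengths in m; the calibration is good to about 2 mm. A picture is of the moment at which its call begins. There is no depth.
- ctrl.hand_in(): hands the job in, once; it reports no verdict.
The state is a dict: "time_s": time; "qpos": joint angles; "joint_vel": joint speeds; "tau": joint torques, N m; "ee_pos": TCP position; "eef_rot": TCP orientation; "force": force on the tool from outside, world axes, zero at the start; "moment": the same for the moment, N m; "grip_width": finger opening in m.
Only numpy, scipy, OpenCV 4.12 (cv2) and the standard library are available. Lean on these libraries where they do the work, as an engineer would, in place of code of your own. Each camera call takes 0.05 s, during which the arm holds its last target. There are 200 camera calls.

## Working session

There is one attempt and no reset: what is moved stays moved. The work goes in short steps, Python scripts to look and compute and a tool call to move; the robot and the scene stay as the last step left them, time stands still between calls to the robot, and variables do not carry over. Pictures are saved under pics/ and viewed, about 8 in all and at most 12, crops included, and the job is handed in when it is done.

Besides the shell and the picture viewer there is one more tool, called after ">>>" as name(argument=value, ...) on one line, values as JSON. play_rows: Moves the arm, as the interface text tells. Its arguments: {"type":"object","properties":{"steps":{"type":"array"},"force":{"type":"number"}},"required":["steps"]}

```bash
mkdir -p pics; ls
cat > h.py <<'E'
import numpy as np, cv2
from station import ctrl
def cam(n,save=None):
    c=ctrl.camera(n); 
    if save: cv2.imwrite('pics/'+save,c['frame'])
    return c
def K(c):
    f=192/np.tan(np.radians(c['fovy'])/2)
    return np.array([[f,0,c['cx']],[0,f,c['cy']],[0,0,1.]])
def px2w(c,uv,z):
    n=cv2.undistortPoints(np.array([[uv]],float),K(c),np.array(c['D'],float))[0,0]
    M=np.array(c['world_to_cam']);R,t=M[:3,:3],M[:3,3]
    o=-R.T@t; d=R.T@np.array([n[0],-n[1],-1.])
    return o+d*(z-o[2])/d[2]
def w2px(c,p):
    M=np.array(c['world_to_cam']);q=M[:3,:3]@np.array(p,float)+M[:3,3]
    q=np.array([q[0],-q[1],-q[2]])
    return cv2.projectPoints(q.reshape(1,1,3),np.zeros(3),np.zeros(3),K(c),np.array(c['D'],float))[0].ravel()
E
python3 - <<'E'
from h import *
a=cam('scene','scene0.png');b=cam('top','top0.png');c=cam('wrist','wrist0.png')
for n,x in zip('stw',(a,b,c)):
    M=np.array(x['world_to_cam']);print(n,x['fovy'],x['D'],-M[:3,:3].T@M[:3,3],M[:3,:3].round(2).tolist())
print(ctrl.get_obs())
E
```

```text
pics
s 56.401466291479665 [-0.09300594  0.          0.          0.          0.        ] [ 0.98921164 -0.40028295  0.88067097] [[0.55, 0.83, 0.01], [-0.68, 0.45, 0.58], [0.48, -0.33, 0.82]]
t 43.44296721709669 [-0.01322984  0.          0.          0.          0.        ] [ 0.36187303 -0.09664034  1.26067157] [[-0.0, -1.0, -0.01], [0.99, -0.0, 0.16], [-0.16, -0.01, 0.99]]
w 66.13130009713831 [-0.03446292  0.          0.          0.          0.        ] [ 0.32083787 -0.45529696  0.38436294] [[0.45, -0.89, 0.0], [0.86, 0.43, -0.28], [0.25, 0.13, 0.96]]
{'time_s': 0.15, 'qpos': array([-1.17358052e+00,  3.00329769e-01,  1.52141165e+00, -1.50881094e-05,
        1.32068193e+00, -6.65869114e-02]), 'joint_vel': array([ 5.68797215e-04, -1.57592625e-03, -2.43285348e-03, -8.80719194e-05,
        4.61003897e-04, -2.12130225e-04]), 'tau': array([ 3.48577460e-04, -5.31958437e+01, -3.52819419e+01,  7.07815122e-02,
        2.35845835e-02, -7.21132210e-05]), 'ee_pos': array([ 0.24597231, -0.49172567,  0.20503553]), 'eef_rot': array([-3.14155196e+00,  8.29824434e-04, -1.10698985e+00]), 'force': array([ 0.15031372,  0.0047282 , -0.05938506]), 'moment': array([0.00456885, 0.00593945, 0.04657092]), 'grip_width': 0.09414453525180358}
```

View pics/top0.png

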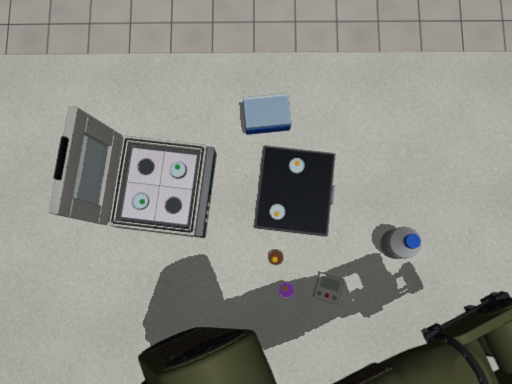

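View pics/scene0.png

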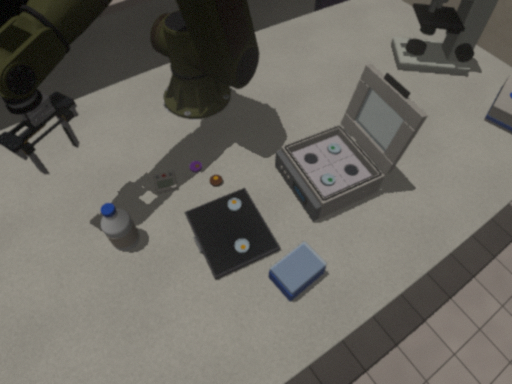

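The top view shows the yellow-dot clear dishes on the black plate at about (297,166) and (277,212). The brown one at (276,258) and the purple one at (287,289) lie off the plate and are the look-alikes. The empty (dark) pockets are at (147,167) and (173,205), and the green-dot residents at (178,170) and (141,201). I'll confirm this in an enlarged crop.

Run:
```python
from h import *
f=cv2.imread('pics/top0.png')
a=cv2.resize(f[130:245,105:225],None,fx=5,fy=5,interpolation=cv2.INTER_CUBIC)[:,:]
b=cv2.resize(f[150:226,255:320],None,fx=5,fy=5,interpolation=cv2.INTER_CUBIC)
W=np.zeros((575,600+5,3),np.uint8)
A=cv2.resize(f[130:245,105:225],(480,460),interpolation=cv2.INTER_CUBIC)
B=cv2.resize(f[150:265,250:330],(320,460),interpolation=cv2.INTER_CUBIC)
cv2.imwrite('pics/crop1.png',np.hstack([A,B]))
```

```text
(no output)
```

View pics/crop1.png

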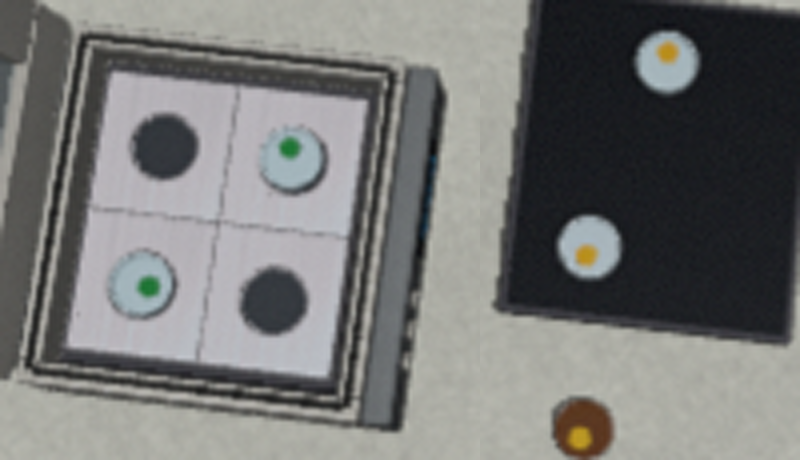

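The crop confirms it. Both clear yellow-dot dishes are on the plate, the brown one is off it, and the empty pockets lie on a diagonal. Next I'll compute centroids.

```bash
cat > m.py <<'E'
from h import *
def cen(m,uv,r=16):
    n,l,s,c=cv2.connectedComponentsWithStats(m.astype(np.uint8))
    k=min((i for i in range(1,n) if s[i,4]>60),key=lambda i:np.hypot(*(c[i]-uv)))
    pts,_=cv2.findContours((l==k).astype(np.uint8),cv2.RETR_EXTERNAL,cv2.CHAIN_APPROX_NONE)
    m0=cv2.moments(cv2.convexHull(max(pts,key=len)))
    return (m0['m10']/m0['m00'],m0['m01']/m0['m00']),s[k,4]
E
python3 - <<'E'
from m import *
c=cam('top');f=c['frame'];g=f.max(2).astype(int)
print(w2px(c,px2w(c,(200,100),.1)))
P={}
for n,uv,z,lo in (('d0',(297,166),.028,0),('d1',(277,212),.028,0),('r0',(178,170),.077,2),('r1',(141,201),.077,2),('pA',(147,167),.072,1),('pB',(173,205),.072,1)):
    if lo==0: m=g>90
    elif lo==1: m=g<110
    else: m=(f[:,:,1].astype(int)-f[:,:,2]>6)&(g>90)
    p,a=cen(m,uv); P[n]=px2w(c,p,z); print(n,np.round(p,1),a,P[n].round(4),np.hypot(*P[n][:2]).round(3))
for x,y in (('pA','r0'),('pA','r1'),('pB','r0'),('pB','r1'),('pA','pB'),('r0','r1')):
    d=P[x]-P[y];print(x,y,np.hypot(*d[:2]).round(4),np.degrees(np.arctan2(d[1],d[0])).round(1))
# plate & incubator corner estimates
for uv in ((55,217),(70,108),(120,134),(112,232)):print(uv,px2w(c,uv,.09).round(3))
E
```

```text
[200. 100.]
d0 [296.4 165. ] 192 [ 0.6202 -0.1953  0.028 ] 0.65
d1 [276.8 211.4] 201 [ 0.4988 -0.143   0.028 ] 0.519
r0 [177.4 169.2] 196 [0.6003 0.1071 0.077 ] 0.61
r1 [139.7 200.6] 200 [0.5209 0.1994 0.077 ] 0.558
pA [145.5 166.3] 202 [0.6089 0.189  0.072 ] 0.638
pB [173. 205.] 208 [0.5104 0.1168 0.072 ] 0.524
pA r0 0.0823 84.0
pA r1 0.0886 -6.7
pB r0 0.0904 173.8
pB r1 0.0833 -97.3
pA pB 0.1222 36.2
r0 r1 0.1217 -49.3
(55, 217) [0.479 0.404 0.09 ]
(70, 108) [0.758 0.383 0.09 ]
(120, 134) [0.689 0.252 0.09 ]
(112, 232) [0.442 0.261 0.09 ]
```

```bash
cat >> h.py <<'E'
from scipy.spatial.transform import Rotation as Ro
def go(xyz,yaw=None,rpy=None):
    o=ctrl.get_obs();R0=Ro.from_euler('xyz',o['eef_rot'])
    R1=Ro.from_euler('xyz',rpy if rpy is not None else [np.pi,0,yaw])
    s=R0.inv().apply(np.array(xyz)-o['ee_pos'])*100
    r=(R0.inv()*R1).as_rotvec()
    print('->',np.round(s,2).tolist(),np.round(r,3).tolist(),'rows>=',max(np.linalg.norm(s)/4.17,np.degrees(np.linalg.norm(r))/7.16).round(1))
E
python3 - <<'E'
from m import *
from scipy.optimize import least_squares
t=cam('top');s=cam('scene')
for uv in ((412,241),(396,241)):print('bottle cap/base',px2w(t,uv,.16 if uv[0]>400 else 0).round(3))
print('scope',px2w(s,(430,72),0).round(3),px2w(s,(500,110),0).round(3),'tipbox',px2w(t,(267,110),.065).round(3))
ce=np.array([.560,.153]);a=np.radians(-6.4);X=np.array([np.cos(a),np.sin(a)]);Y=np.array([-X[1],X[0]])
def pt(x,y,z):return np.r_[ce+x*X+y*Y,z]
# free-edge ends, outer/inner ambiguous; fit angle & hinge y for lower-edge seen corners
for h in(.100,.106,.112,.118):
  for th in(1.75,1.85,1.95):
    q=[w2px(c,pt(sx*.114,h-.212*np.cos(th)+k*.022*np.sin(th),.09+.212*np.sin(th)+k*.022*np.cos(th))).round(0).astype(int).tolist() for c in(t,s) for sx in(1,-1) for k in(0,1)]
    print(h,th,q)
go([.62,-.195,.14],-.11); go([.246,-.492,.25],-.11)
E
```

```text
bottle cap/base [ 0.416 -0.444  0.16 ]
bottle cap/base [ 0.424 -0.453  0.   ]
scope [0.377 0.872 0.   ] [0.68  0.934 0.   ] tipbox [ 0.758 -0.119  0.065]
0.1 1.75 [[80, 107], [70, 107], [61, 215], [51, 214], [421, 117], [426, 115], [363, 64], [369, 63]]
0.1 1.85 [[71, 107], [62, 107], [52, 214], [43, 213], [426, 115], [431, 115], [368, 64], [374, 64]]
0.1 1.95 [[63, 107], [55, 107], [44, 213], [36, 213], [431, 115], [435, 115], [373, 64], [378, 65]]
0.106 1.75 [[77, 107], [68, 107], [58, 215], [48, 214], [422, 116], [428, 114], [365, 64], [370, 63]]
0.106 1.85 [[68, 107], [60, 107], [49, 214], [40, 213], [428, 115], [433, 114], [370, 63], [375, 63]]
0.106 1.95 [[60, 107], [53, 107], [41, 213], [33, 213], [432, 114], [437, 114], [375, 63], [380, 64]]
0.112 1.75 [[74, 107], [65, 106], [55, 214], [46, 213], [424, 115], [430, 114], [366, 63], [372, 62]]
0.112 1.85 [[66, 106], [57, 106], [46, 214], [37, 213], [429, 114], [435, 113], [372, 63], [377, 63]]
0.112 1.95 [[58, 107], [50, 107], [38, 213], [30, 212], [434, 114], [439, 114], [377, 63], [382, 64]]
0.118 1.75 [[71, 106], [62, 106], [52, 214], [43, 213], [426, 114], [432, 113], [368, 62], [374, 62]]
0.118 1.85 [[63, 106], [54, 106], [43, 213], [35, 212], [431, 113], [436, 113], [373, 62], [379, 62]]
0.118 1.95 [[55, 106], [47, 107], [35, 213], [27, 212], [436, 113], [440, 113], [378, 62], [383, 63]]
-> [-9.81, -46.73, 6.53] [-0.0, 0.0, -0.997] rows>= 11.6
-> [0.01, 0.01, -4.48] [-0.0, 0.0, -0.997] rows>= 8.0
```

>>> play_rows(steps=[[[0, 0, -5, 0, 0, 0, 1], [0, 0, -5, 0, 0, 0, 1], [-3, -14, -3, 0, 0, -0.3, 1], [-5, -25, 0, 0, 0, -0.5, 1], [-7, -35, 3, 0, 0, -0.7, 1], [-9.8, -46.7, 6.5, 0, 0, -1.0, 1], [-9.8, -46.7, 6.5, 0, 0, -1.0, 1], [-9.8, -46.7, 6.5, 0, 0, -1.0, 1], [-9.8, -46.7, 6.5, 0, 0, -1.0, 1], [-9.8, -46.7, 6.5, 0, 0, -1.0, 1], [-9.8, -46.7, 6.5, 0, 0, -1.0, 1], [-9.8, -46.7, 6.5, 0, 0, -1.0, 1], [-9.8, -46.7, 6.5, 0, 0, -1.0, 1], [-9.8, -46.7, 6.5, 0, 0, -1.0, 1], [-9.8, -46.7, 6.5, 0, 0, -1.0, 1], [-9.8, -46.7, 6.5, 0, 0, -1.0, 1]]], force=12)

```text
time_s: 1.63
ee_pos: [0.6204, -0.194, 0.1394]
eef_rot: [-3.141, 0.001, -0.105]
force: [0.4, -0.9, -0.2]
grip_width: 0.0944
```

Run:
```python
from m import *
o=ctrl.get_obs();print(o['time_s'],o['ee_pos'],o['eef_rot'],o['qpos'])
c=cam('wrist','w1.png');print(w2px(c,[.6202,-.1953,.03]),w2px(c,o['ee_pos']))
```

```text
1.6333 [ 0.6203649  -0.19402737  0.13944964] [-3.14105365e+00  1.26547670e-03 -1.04631999e-01] [-3.59546707e-01  5.78343514e-01  1.28046827e+00  2.11093419e-04
  1.28414138e+00 -2.54974190e-01]
[255.71527722 192.35265321] [255.00175868 236.28627319]
```

View pics/w1.png

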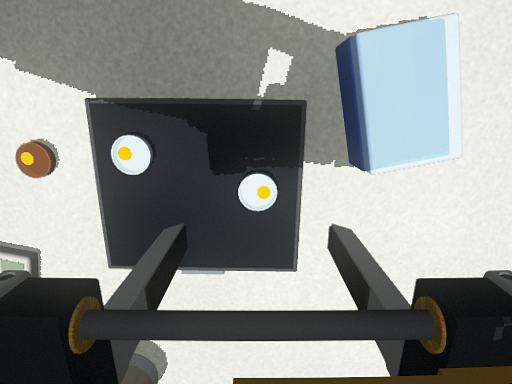

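The wrist view shows d0 at about (258,191) and d1 at (131,155) on the plate. The brown look-alike is off to the left at (35,159).

Run:
```python
from m import *
c=cam('wrist');f=c['frame'];g=f.max(2).astype(int)
for n,uv in(('d0',(257,191)),('d1',(131,155))):
    p,a=cen(g>150,uv);q=px2w(c,p,.028);e=px2w(c,(p[0]+np.sqrt(a/np.pi),p[1]),.03)
    print(n,np.round(p,1),a,q.round(4),'diam',2*np.linalg.norm(e-px2w(c,p,.03)))
    if n=='d0':go([*q[:2],.0245],-.11)
```

```text
d0 [257.7 190.4] 1159 [ 0.6218 -0.1955  0.028 ] diam 0.03919996705384827
-> [0.22, -0.06, 11.62] [-0.0, -0.0, 0.003] rows>= 2.8
d1 [130.8 153.4] 1241 [ 0.5001 -0.1438  0.028 ] diam 0.03975486305551474
```

>>> play_rows(steps=[[[0.15, 0, 4, 0, 0, 0, 0.8], [0.15, 0, 7.5, 0, 0, 0, 0.7], [0.15, 0, 10, 0, 0, 0, 0.65], [0.15, -0.05, 11, 0, 0, 0, 0.65], [0.15, -0.05, 11.5, 0, 0, 0, 0.65], [0.15, -0.05, 11.5, 0, 0, 0, 0.65], [0.15, -0.05, 11.5, 0, 0, 0, 0.65], [0.15, -0.05, 11.5, 0, 0, 0, 0.65]]])

```text
time_s: 2.4
ee_pos: [0.6219, -0.1961, 0.0278]
eef_rot: [3.141, -0.003, -0.108]
force: [0.4, 0.5, 0.7]
grip_width: 0.061
```

>>> play_rows(steps=[[[-0.05, 0, 0.35, 0, 0, 0, 0.6], [-0.05, 0, 0.35, 0, 0, 0, 0.6], [-0.05, 0, 0.35, 0, 0, 0, 0.6]]])

```text
time_s: 2.65
ee_pos: [0.6216, -0.1961, 0.0248]
eef_rot: [3.141, -0.004, -0.108]
force: [-0.0, 0.8, -0.8]
grip_width: 0.0565
```

Run:
```python
from m import *
o=ctrl.get_obs();print(o['ee_pos'],o['joint_vel'].round(3))
c=cam('wrist','w2.png')
```

```text
[ 0.62158487 -0.19607631  0.02480563] [ 0.002  0.004 -0.001 -0.     0.001  0.003]
```

View pics/w2.png

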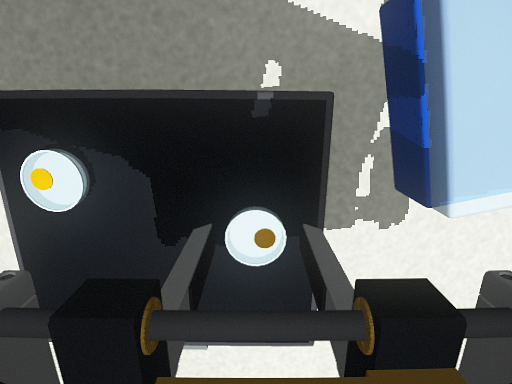

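The dish at (255,237) sits between the finger tips at (208,228) and (305,228). I'll close on it.

>>> play_rows(steps=[[[0, 0, 0, 0, 0, 0, 0.3], [0, 0, 0, 0, 0, 0, 0.3], [0, 0, 0, 0, 0, 0, 0.3], [0, 0, 0, 0, 0, 0, 0.3], [0, 0, 0, 0, 0, 0, 0.3], [0, 0, 0, 0, 0, 0, 0.3], [0, 0, -0.5, 0, 0, 0, 0.3], [0, 0, -1, 0, 0, 0, 0.3], [0, 0, -2, 0, 0, 0, 0.3], [0, 0, -4, 0, 0, 0, 0.3], [0, 0, -6, 0, 0, 0, 0.3], [0, 0, -6, 0, 0, 0, 0.3]]], force=12)

```text
time_s: 3.7
ee_pos: [0.6231, -0.1966, 0.0898]
eef_rot: [3.139, -0.01, -0.107]
force: [0.6, 0.0, 0.2]
grip_width: 0.038
```

Run:
```python
from m import *
o=ctrl.get_obs();print(o['ee_pos'],o['grip_width'])
c=cam('wrist','w3.png')
go([.56,-.05,.2],1.3); go([.6089,.189,.2],2.75)
```

```text
[ 0.62309539 -0.19661099  0.08980664] 0.038043463210104156
-> [-7.69, -13.86, -11.33] [0.007, -0.005, -1.407] rows>= 11.3
-> [-5.39, -38.15, -11.36] [0.012, 0.001, -2.857] rows>= 22.9
```

View pics/w3.png

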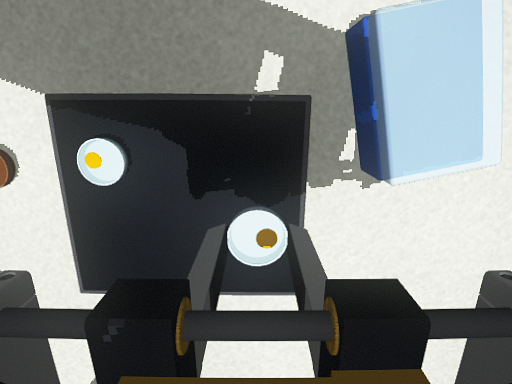

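>>> play_rows(steps=[[[0, 0, -4, 0, 0, 0, 0.3], [-2, -2, -7, 0, 0, -0.1, 0.3], [-4, -5, -10, 0, 0, -0.22, 0.3], [-6, -8, -11.3, 0, 0, -0.34, 0.3], [-7.7, -11, -11.3, 0, 0, -0.46, 0.3], [-7.7, -13.9, -11.3, 0, 0, -0.58, 0.3], [-7.7, -13.9, -11.3, 0, 0, -0.7, 0.3], [-7.7, -13.9, -11.3, 0, 0, -0.82, 0.3], [-7.7, -13.9, -11.3, 0, 0, -0.94, 0.3], [-7.7, -13.9, -11.3, 0, 0, -1.06, 0.3], [-7.7, -13.9, -11.3, 0, 0, -1.18, 0.3], [-7.7, -13.9, -11.3, 0, 0, -1.3, 0.3], [-7.7, -13.9, -11.3, 0, 0, -1.4, 0.3], [-7.7, -13.9, -11.3, 0, 0, -1.4, 0.3], [-7.7, -13.9, -11.3, 0, 0, -1.4, 0.3]]])

```text
time_s: 5.0
ee_pos: [0.5597, -0.0496, 0.1992]
eef_rot: [3.134, 0.001, 1.289]
force: [-0.1, 0.5, -0.3]
grip_width: 0.0385
```

Run:
```python
from m import *
o=ctrl.get_obs();print(o['ee_pos'],o['grip_width'],o['qpos'],o['eef_rot'])
go([.58,.04,.2],2.5)
```

```text
[ 0.55974683 -0.04957305  0.19919749] 0.038484312774989204 [-0.15274818  0.32719294  1.50005406 -0.00163668  1.30714283 -1.4415183 ] [3.13424617e+00 6.41418363e-04 1.28918861e+00]
-> [9.17, -0.54, -0.09] [0.006, 0.005, -1.211] rows>= 9.7
```

>>> play_rows(steps=[[[1, 0, 0, 0, 0, -0.12, 0.3], [2, 0, 0, 0, 0, -0.24, 0.3], [3, 0, 0, 0, 0, -0.36, 0.3], [4, 0, 0, 0, 0, -0.48, 0.3], [5, 0, 0, 0, 0, -0.6, 0.3], [6, 0, 0, 0, 0, -0.72, 0.3], [7, -0.3, 0, 0.006, 0, -0.84, 0.3], [8, -0.5, 0, 0.006, 0, -0.96, 0.3], [9.2, -0.5, 0, 0.006, 0.005, -1.08, 0.3], [9.2, -0.5, 0, 0.006, 0.005, -1.2, 0.3], [9.2, -0.5, 0, 0.006, 0.005, -1.2, 0.3], [9.2, -0.5, 0, 0.006, 0.005, -1.2, 0.3]]])

```text
time_s: 6.0
ee_pos: [0.5804, 0.0402, 0.1989]
eef_rot: [-3.141, -0.0, 2.483]
force: [-0.1, -0.2, -0.5]
grip_width: 0.0386
```

Run:
```python
from m import *
o=ctrl.get_obs();print(o['ee_pos'],o['grip_width'],o['qpos'],o['eef_rot'])
go([.6089,.189,.17],2.75)
```

```text
[0.5803971  0.04016743 0.19885318] 0.03858786864484618 [ 6.13995599e-03  3.76169671e-01  1.43498322e+00  1.17318321e-05
  1.33081369e+00 -2.47699817e+00] [-3.14137101e+00 -3.01372634e-04  2.48313530e+00]
-> [6.85, 13.52, 2.88] [-0.0, -0.0, -0.267] rows>= 3.7
```

>>> play_rows(steps=[[[1.7, 3.4, 0, 0, 0, -0.07, 0.3], [3.4, 6.8, 0, 0, 0, -0.14, 0.3], [5.1, 10.2, 0, 0, 0, -0.2, 0.3], [6.85, 13.5, 1, 0, 0, -0.28, 0.3], [6.85, 13.5, 3, 0, 0, -0.28, 0.3], [6.85, 13.5, 5, 0, 0, -0.28, 0.3], [6.85, 13.5, 6, 0, 0, -0.28, 0.3], [6.85, 13.5, 6, 0, 0, -0.28, 0.3]]])

```text
time_s: 6.67
ee_pos: [0.6078, 0.1882, 0.1363]
eef_rot: [-3.139, -0.004, 2.759]
force: [-0.2, 0.1, -0.5]
grip_width: 0.0384
```

Run:
```python
from m import *
o=ctrl.get_obs();print(o['ee_pos'],o['grip_width'],o['qpos'],o['eef_rot'],o['force'])
c=cam('wrist','w4.png')
print(w2px(c,o['ee_pos']),w2px(c,[.6089,.189,.072]))
t=cam('top','t4.png')
```

```text
[0.60784737 0.18821081 0.13633035] 0.038368266391010764 [ 2.42719317e-01  5.52730136e-01  1.32760075e+00  7.90344354e-06
  1.26576636e+00 -2.51605094e+00] [-3.13896114 -0.00365604  2.75876305] [-0.24941502  0.11166947 -0.4906849 ]
[259.0263368  236.62887991] [257.54695166 207.00645485]
```

View pics/w4.png

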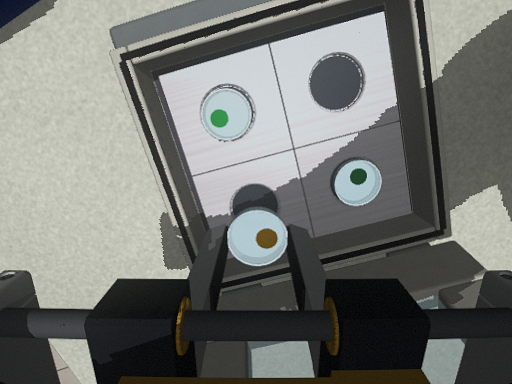

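Run:
```python
from m import *
from scipy.optimize import least_squares
c=cam('wrist');f=c['frame'];g=f.max(2).astype(int);hsv=cv2.cvtColor(f,cv2.COLOR_BGR2HSV)
p,a=cen((g<130),(336,81));B=px2w(c,p,.0715);print('pB',np.round(p,1),a,B.round(4),2*np.sqrt(a/np.pi))
# rim projections of pocket circles for predicted poses
yaw=np.radians(-6.7);X=np.array([np.cos(yaw),np.sin(yaw)]);Y=np.array([-X[1],X[0]])
A=B[:2]+.089*X+.083*Y;print('A from B',A.round(4), 'r0',(B[:2]+.089*X).round(4),'r1',(B[:2]+.083*Y).round(4))
im=cv2.resize(f[30:300,180:400],None,fx=2.7,fy=2.7,interpolation=cv2.INTER_CUBIC)
ang=np.linspace(0,2*np.pi,73)
def draw(cx,cy,z,r,col):
    q=np.array([(w2px(c,[cx+r*np.cos(t),cy+r*np.sin(t),z])-[180,30])*2.7 for t in ang]);cv2.polylines(im,[q.astype(int)],True,col,1)
for q in (A,B[:2]+.089*X,B[:2]+.083*Y,B[:2]):draw(q[0],q[1],.072,.0215,(0,0,255))
e=ctrl.get_obs()['ee_pos'];draw(e[0],e[1],e[2]+.0055,.0195,(255,0,0))
cv2.imwrite('pics/w5.png',im)
```

```text
pB [337.8  80.5] 2310 [0.5127 0.116  0.0715] 54.23267786434878
A from B [0.6108 0.188 ] r0 [0.6011 0.1056] r1 [0.5224 0.1984]
```

View pics/w5.png

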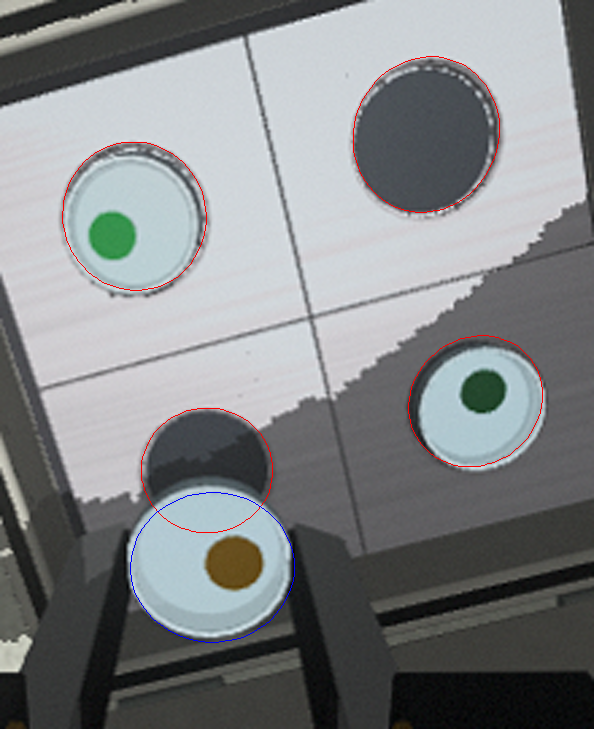

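Run:
```python
from m import *
go([.6107,.1892,.0845],2.76);go([.6107,.1892,.0742],2.76)
```

```text
-> [-0.09, 0.11, 5.57] [0.001, 0.001, 0.001] rows>= 1.3
-> [-0.09, 0.11, 6.6] [0.001, 0.001, 0.001] rows>= 1.6
```

>>> play_rows(steps=[[[-0.1, 0.1, 1.5, 0, 0, 0, 0.3], [-0.1, 0.1, 3, 0, 0, 0, 0.3], [-0.1, 0.1, 4.2, 0, 0, 0, 0.3], [-0.1, 0.1, 5, 0, 0, 0, 0.3], [-0.1, 0.1, 5.4, 0, 0, 0, 0.3], [-0.1, 0.1, 5.4, 0, 0, 0, 0.3], [-0.1, 0.1, 5.4, 0, 0, 0, 0.3]]])

```text
time_s: 7.4
ee_pos: [0.611, 0.189, 0.0868]
eef_rot: [3.14, 0.002, 2.76]
force: [0.5, 0.2, -0.6]
grip_width: 0.0384
```

Run:
```python
from m import *
c=cam('wrist');o=ctrl.get_obs();print(o['ee_pos'],o['eef_rot'],o['force'].round(2),o['qpos'][5])
go([.6107,.1892,.0745],2.76)
f=c['frame'];im=cv2.resize(f[60:300,180:400],None,fx=2.7,fy=2.7,interpolation=cv2.INTER_CUBIC)
ang=np.linspace(0,2*np.pi,73);e=o['ee_pos']
def draw(cx,cy,z,r,col):
    q=np.array([(w2px(c,[cx+r*np.cos(t),cy+r*np.sin(t),z])-[180,60])*2.7 for t in ang]);cv2.polylines(im,[q.astype(int)],True,col,1)
draw(.6107,.1889,.072,.0215,(0,0,255));draw(e[0],e[1],e[2]+.0055,.0195,(255,0,0))
cv2.imwrite('pics/w6.png',im)
```

```text
[0.61113231 0.18910403 0.08704799] [3.14012831e+00 1.92059886e-03 2.76047778e+00] [1.07 0.6  0.26] -2.5176916110602052
-> [0.05, -0.01, 1.25] [0.001, 0.002, 0.0] rows>= 0.3
```

View pics/w6.png

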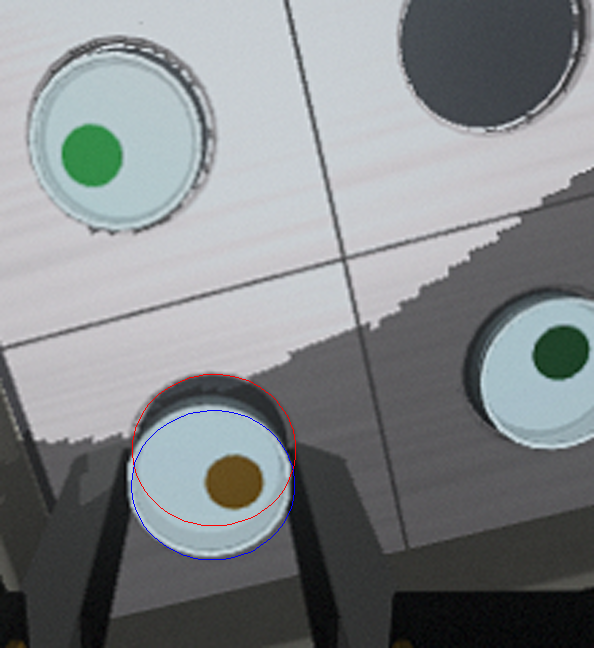

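The pocket arc at (213,375) in the crop matches the red prediction, and the dish is centred over it. I'll lower it.

>>> play_rows(steps=[[[0.03, 0, 0.4, 0, 0, 0, 0.3], [0.03, 0, 0.7, 0, 0, 0, 0.3], [0.03, 0, 1, 0, 0, 0, 0.3], [0.03, 0, 1.2, 0.001, 0.002, 0, 0.3], [0.03, 0, 1.25, 0.001, 0.002, 0, 0.3], [0.03, 0, 1.25, 0.001, 0.002, 0, 0.3], [0.03, 0, 1.25, 0.001, 0.002, 0, 0.3]]])

```text
time_s: 8.03
ee_pos: [0.6109, 0.1892, 0.0746]
eef_rot: [3.141, -0.0, 2.76]
force: [0.3, -0.1, -0.8]
grip_width: 0.0382
```

>>> play_rows(steps=[[[0, 0, 0.08, 0, 0, 0, 0.3], [0, 0, 0.08, 0, 0, 0, 0.3], [0, 0, 0.08, 0, 0, 0, 0.55], [0, 0, 0.08, 0, 0, 0, 0.55], [0, 0, 0.08, 0, 0, 0, 0.55], [0, 0, 0.08, 0, 0, 0, 0.55]]])

```text
time_s: 8.53
ee_pos: [0.6109, 0.1892, 0.0739]
eef_rot: [3.141, 0.0, 2.76]
force: [0.2, -0.6, -0.2]
grip_width: 0.0518
```

Run:
```python
from m import *
c=cam('wrist');o=ctrl.get_obs();print(o['ee_pos'],o['eef_rot'],o['force'].round(2),o['grip_width'])
f=c['frame'];im=cv2.resize(f[60:300,180:400],None,fx=2.5,fy=2.5,interpolation=cv2.INTER_CUBIC)
cv2.imwrite('pics/w7.png',im)
```

```text
[0.6109338  0.18922043 0.07381615] [3.14108264e+00 2.78828047e-06 2.76045769e+00] [-0.72 -0.05  0.46] 0.05138861516861
```

View pics/w7.png

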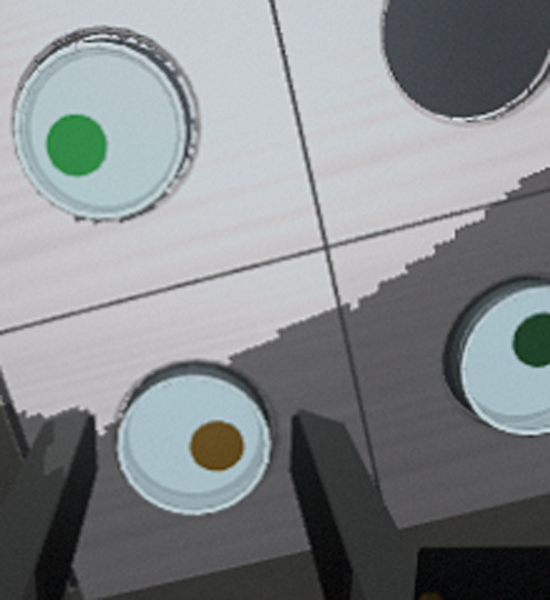

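That is the tenth picture viewed. The dish looks seated, like the residents. I'll retreat and go to dish 1.

>>> play_rows(steps=[[[0, 0, -1, 0, 0, 0, 0.55], [0, 0, -3, 0, 0, 0, 0.55], [0, 0, -6, 0, 0, 0, 0.55], [0, 0, -10, 0, 0, 0, 0.55], [0, 0, -10, 0, 0, 0, 0.7]]])

```text
time_s: 9.0
ee_pos: [0.6133, 0.1898, 0.1828]
eef_rot: [3.134, 0.009, 2.76]
force: [0.0, -0.3, 1.1]
grip_width: 0.055
```

Run:
```python
from m import *
c=cam('wrist','w8.png');o=ctrl.get_obs();print(o['ee_pos'],o['eef_rot'])
t=cam('top','t8.png')
go([.56,.04,.19],2.1);go([.5,-.1435,.15],1.457)
```

```text
[0.6125119  0.18958009 0.17916537] [3.13638957 0.00654693 2.76045136]
-> [-0.78, -15.77, -1.42] [0.004, 0.002, 0.66] rows>= 5.3
-> [-2.02, -35.05, 2.53] [0.004, 0.001, 1.303] rows>= 10.4
```

>>> play_rows(steps=[[[0, -3, -0.5, 0, 0, 0.1, 0.7], [-0.3, -6, -0.5, 0, 0, 0.22, 0.7], [-0.5, -9.5, -0.5, 0, 0, 0.34, 0.7], [-0.8, -13, -0.5, 0, 0, 0.46, 0.7], [-1, -16.5, -0.5, 0, 0, 0.58, 0.7], [-1.3, -20, -0.5, 0, 0, 0.7, 0.7], [-1.5, -24, 0, 0, 0, 0.82, 0.7], [-1.8, -28, 0.5, 0, 0, 0.94, 0.7], [-2, -32, 1.5, 0.004, 0, 1.06, 0.7], [-2, -35, 2.5, 0.004, 0, 1.18, 0.7], [-2, -35, 2.5, 0.004, 0, 1.3, 0.7], [-2, -35, 2.5, 0.004, 0, 1.3, 0.7], [-2, -35, 2.5, 0.004, 0, 1.3, 0.7], [-2, -35, 2.5, 0.004, 0, 1.3, 0.7]]])

```text
time_s: 10.27
ee_pos: [0.5002, -0.1423, 0.1502]
eef_rot: [3.141, 0.0, 1.465]
force: [1.1, 1.4, -0.7]
grip_width: 0.0661
```

Run:
```python
from m import *
c=cam('wrist','w9.png');o=ctrl.get_obs();print(o['ee_pos'],o['eef_rot'],o['qpos'][5])
f=c['frame'];g=f.max(2).astype(int)
uv=w2px(c,[.5,-.1435,.029]);p,a=cen(g>150,uv);q=px2w(c,p,.028);print(uv,np.round(p,1),a,q.round(4))
x,y=p;print(f[int(y),int(x)],(np.abs(cv2.cvtColor(f,cv2.COLOR_BGR2HSV)[int(y)-25:int(y)+25,int(x)-25:int(x)+25,0].astype(int)-25)<8).sum())
go([*q[:2],.0248],1.457)
```

```text
[ 0.50028244 -0.14217157  0.15032539] [3.14086358e+00 4.12954185e-04 1.46512211e+00] -1.8122247711267414
[256.20496741 186.98536919] [255.9 187.8] 1087 [ 0.5011 -0.144   0.028 ]
[  0 212 249] 146
-> [-0.16, 0.09, 12.55] [0.001, 0.0, 0.008] rows>= 3.0
```

>>> play_rows(steps=[[[-0.16, 0.08, 4, 0, 0, 0, 0.65], [-0.16, 0.08, 8, 0, 0, 0, 0.65], [-0.16, 0.08, 10.5, 0, 0, 0, 0.62], [-0.16, 0.08, 11.8, 0, 0, 0, 0.6], [-0.16, 0.08, 12.4, 0, 0, 0, 0.6], [-0.16, 0.08, 12.5, 0, 0, 0, 0.6], [-0.16, 0.08, 12.5, 0, 0, 0, 0.6], [-0.16, 0.08, 12.5, 0, 0, 0, 0.6]]])

```text
time_s: 10.98
ee_pos: [0.5017, -0.1439, 0.0265]
eef_rot: [3.139, 0.001, 1.466]
force: [0.2, -0.8, 0.1]
grip_width: 0.0564
```

Run:
```python
from m import *
c=cam('wrist','w10.png');o=ctrl.get_obs();print(o['ee_pos'],o['eef_rot'],o['grip_width'])
f=c['frame'];g=f.max(2).astype(int)
p,a=cen((g>150),w2px(c,[.501,-.1438,.028]));print(np.round(p,1),a,px2w(c,p,.028).round(4))
go([.501,-.1438,.0248],1.457)
```

```text
[ 0.50170866 -0.14398432  0.02652697] [3.13891133e+00 8.79442324e-04 1.46585311e+00] 0.05631313816552115
[257.4 234.7] 2416 [ 0.501  -0.1438  0.028 ]
-> [0.01, -0.07, 0.17] [0.003, 0.001, 0.009] rows>= 0.1
```

>>> play_rows(steps=[[[0, -0.07, 0.17, 0, 0, 0, 0.55], [0, -0.07, 0.17, 0, 0, 0, 0.3], [0, -0.07, 0.17, 0, 0, 0, 0.3], [0, -0.07, 0.17, 0, 0, 0, 0.3], [0, -0.07, 0.17, 0, 0, 0, 0.3], [0, -0.07, 0.17, 0, 0, 0, 0.3], [0, -0.07, 0.17, 0, 0, 0, 0.3], [0, -0.07, -0.4, 0, 0, 0, 0.3], [0, -0.07, -1, 0, 0, 0, 0.3], [0, -0.07, -2, 0, 0, 0, 0.3], [0, -0.07, -5, 0, 0, 0, 0.3], [0, -0.07, -9, 0, 0, 0, 0.3], [0, -0.07, -12, 0, 0, 0, 0.3], [0, -0.07, -12, 0, 0, 0, 0.3]]], force=12)

```text
time_s: 12.2
ee_pos: [0.503, -0.1446, 0.1534]
eef_rot: [3.129, 0.003, 1.466]
force: [1.1, -0.9, 0.2]
grip_width: 0.0382
```

Run:
```python
from m import *
c=cam('wrist','w11.png');o=ctrl.get_obs();print(o['ee_pos'],o['eef_rot'],o['grip_width'])
g=c['frame'].max(2).astype(int);e=o['ee_pos']
p,a=cen((g>150),w2px(c,e));print(np.round(p,1),a,(px2w(c,p,e[2]+.003)-e).round(4))
go([.5128,.117,.14],1.457)
```

```text
[ 0.50199883 -0.14422895  0.15026761] [3.13279416e+00 2.45349673e-03 1.46590965e+00] 0.038168533167354725
[256.9 236.6] 2376 [ 0.0022 -0.0008  0.003 ]
-> [26.09, -1.67, 0.95] [0.009, 0.002, 0.009] rows>= 6.3
```

>>> play_rows(steps=[[[3, -0.2, 0, 0, 0, 0, 0.3], [6, -0.4, 0, 0, 0, 0, 0.3], [9.5, -0.6, 0, 0, 0, 0, 0.3], [13, -0.8, 0, 0, 0, 0, 0.3], [16.5, -1, 0, 0.005, 0, 0, 0.3], [20, -1.3, 0, 0.009, 0, 0, 0.3], [23, -1.5, 0.4, 0.009, 0.002, 0, 0.3], [25, -1.6, 1, 0.009, 0.002, 0, 0.3], [26.1, -1.7, 1, 0.009, 0.002, 0, 0.3], [26.1, -1.7, 2, 0.009, 0.002, 0, 0.3], [26.1, -1.7, 3, 0.009, 0.002, 0, 0.3], [26.1, -1.7, 4, 0.009, 0.002, 0, 0.3], [26.1, -1.7, 5, 0.009, 0.002, 0, 0.3], [26.1, -1.7, 5.5, 0.009, 0.002, 0, 0.3], [26.1, -1.7, 5.5, 0.009, 0.002, 0, 0.3], [26.1, -1.7, 5.5, 0.009, 0.002, 0, 0.3]]])

```text
time_s: 13.58
ee_pos: [0.5129, 0.1165, 0.0943]
eef_rot: [-3.141, 0.001, 1.465]
force: [0.6, 0.6, 0.4]
grip_width: 0.0382
```

Run:
```python
from m import *
c=cam('wrist');o=ctrl.get_obs();e=o['ee_pos'];print(e,o['eef_rot'],o['force'].round(2))
go([.5128,.117,.0745],1.457)
f=c['frame'];im=cv2.resize(f[60:300,130:400],None,fx=2.7,fy=2.5,interpolation=cv2.INTER_CUBIC)
ang=np.linspace(0,2*np.pi,73)
def draw(cx,cy,z,r,col):
    q=np.array([(w2px(c,[cx+r*np.cos(t),cy+r*np.sin(t),z])-[130,60])*[2.7,2.5] for t in ang]);cv2.polylines(im,[q.astype(int)],True,col,1)
draw(.5128,.117,.072,.0215,(0,0,255));draw(.6109,.1892,.072,.0215,(0,0,255))
draw(.6012,.1066,.072,.0215,(0,0,255));draw(e[0],e[1],e[2]+.0055,.0195,(255,0,0))
cv2.imwrite('pics/w12.png',im)
```

```text
[0.51311066 0.11665793 0.09475365] [3.14142585e+00 3.43352307e-04 1.46547036e+00] [ 1.28 -0.54  0.34]
-> [0.03, -0.03, 2.03] [0.0, 0.0, 0.008] rows>= 0.5
```

View pics/w12.png

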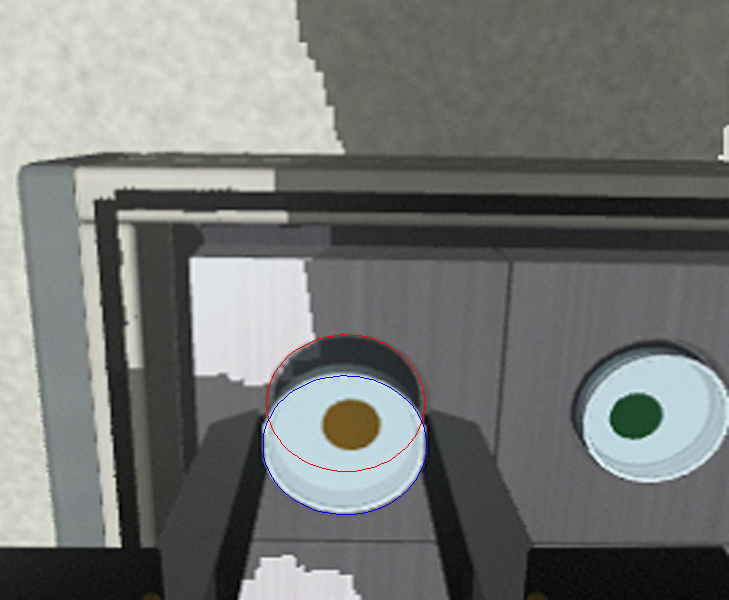

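The pocket arc (top at about (347,336) in the crop) matches the prediction, and the dish is centred on the tool. I'll lower and release it.

>>> play_rows(steps=[[[0.03, -0.02, 0.6, 0, 0, 0, 0.3], [0.03, -0.02, 1, 0, 0, 0, 0.3], [0.03, -0.02, 1.4, 0, 0, 0, 0.3], [0.03, -0.02, 1.7, 0, 0, 0, 0.3], [0.03, -0.02, 1.9, 0, 0, 0, 0.3], [0.03, -0.02, 2.0, 0, 0, 0, 0.3], [0.03, -0.02, 2.05, 0, 0, 0, 0.3], [0.03, -0.02, 2.05, 0, 0, 0, 0.3], [0.03, -0.02, 2.05, 0, 0, 0, 0.3]]])

```text
time_s: 14.38
ee_pos: [0.513, 0.117, 0.0743]
eef_rot: [3.141, 0.0, 1.465]
force: [-0.1, 0.7, 0.3]
grip_width: 0.0384
```

>>> play_rows(steps=[[[0, 0, 0.05, 0, 0, 0, 0.3], [0, 0, 0.05, 0, 0, 0, 0.3], [0, 0, 0.05, 0, 0, 0, 0.55], [0, 0, 0.05, 0, 0, 0, 0.55], [0, 0, 0.05, 0, 0, 0, 0.55], [0, 0, 0.05, 0, 0, 0, 0.55], [0, 0, -0.5, 0, 0, 0, 0.55], [0, 0, -2, 0, 0, 0, 0.55], [0, 0, -5, 0, 0, 0, 0.55], [0, 0, -9, 0, 0, 0, 0.55], [0, 0, -9, 0, 0, 0, 0.55]]])

```text
time_s: 15.3
ee_pos: [0.5155, 0.1174, 0.1716]
eef_rot: [3.132, -0.002, 1.466]
force: [1.1, -0.2, 0.7]
grip_width: 0.0513
```

Run:
```python
from m import *
c=cam('wrist','w13.png');o=ctrl.get_obs();e=o['ee_pos'];print(e,o['grip_width'])
f=c['frame'];g=f.max(2).astype(int)
# pull back toward the robot a little is needed to clear the top view; check d1 in wrist: its lid top face should be at z .079
for n,q in(('B',(.5128,.117)),('r1',(.5225,.199))):print(n,w2px(c,[*q,.078]))
t=cam('top','t13.png');print(w2px(t,[.5128,.117,.079]),w2px(t,[.6109,.1892,.079]))
go([.45,.0,.34],1.457)
```

```text
[0.51458417 0.11731075 0.16828111] 0.05196316789398121
B [256.37455127 191.02737994]
r1 [341.81530554 192.00634333]
[172.45091234 203.69516771] [144.82022823 165.00104661]
-> [-12.31, -5.03, -17.44] [0.003, -0.001, 0.008] rows>= 5.3
```

>>> play_rows(steps=[[[-2, -0.8, -3, 0, 0, 0, 0.4], [-4, -1.6, -6, 0, 0, 0, 0.2], [-6, -2.5, -9, 0, 0, 0, 0], [-8, -3.5, -12, 0, 0, 0, 0], [-10, -4.5, -15, 0, 0, 0, 0], [-12, -7, -17, 0, 0, 0, 0], [-14, -9, -17.5, 0, 0, 0, 0], [-14, -9, -17.5, 0, 0, 0, 0], [-14, -9, -17.5, 0, 0, 0, 0]]])

```text
time_s: 16.15
ee_pos: [0.4084, -0.0131, 0.3401]
eef_rot: [3.138, -0.001, 1.464]
force: [0.0, 0.7, -0.0]
grip_width: 0.0004
```

Run:
```python
from m import *
t=cam('top','t14.png');o=ctrl.get_obs();print(o['time_s'],o['ee_pos'],o['eef_rot'],o['qpos'].round(2))
f=t['frame'];im=cv2.resize(f[130:245,45:225],None,fx=4,fy=4,interpolation=cv2.INTER_CUBIC)
w=cv2.imread('pics/w13.png')
im=im[:,:720];W=np.zeros((600,720,3),np.uint8);W[:460]=im
cv2.imwrite('pics/fin.png',np.hstack([cv2.resize(im,(480,306)),cv2.resize(w[80:284,180:392],(318,306))]))
go([.40,.30,.35],1.457);go([.45,.388,.35],1.457);go([.526,.388,.25],1.457)
```

```text
16.2 [ 0.40877548 -0.01269025  0.33960711] [ 3.13933244e+00 -6.47709734e-04  1.46471231e+00] [-0.12 -0.1   1.65  0.    1.59 -1.59]
-> [31.0, -4.18, -1.03] [0.002, -0.001, 0.008] rows>= 7.5
-> [40.28, -0.14, -1.01] [0.002, -0.001, 0.008] rows>= 9.7
-> [41.08, 7.39, 9.0] [0.002, -0.001, 0.008] rows>= 10.2
```

View pics/fin.png

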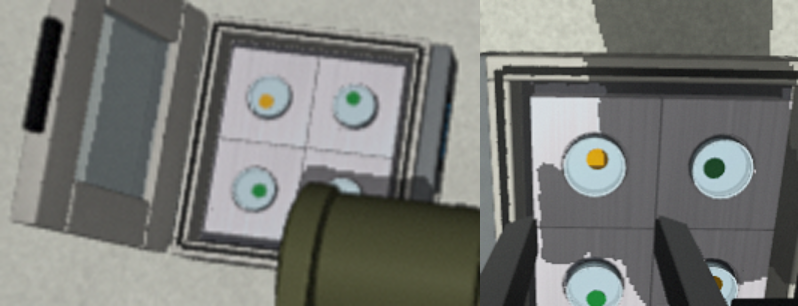

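Both dishes lie in their pockets with the lid open. Next I'll go round behind the lid, passing above it on the robot side.

>>> play_rows(steps=[[[4, -0.5, -1, 0, 0, 0, 0], [8, -1, -1, 0, 0, 0, 0], [12, -1.6, -1, 0, 0, 0, 0], [16, -2.2, -1, 0, 0, 0, 0], [20, -2.7, -1, 0, 0, 0, 0], [24, -3.2, -1, 0, 0, 0, 0], [28, -3.8, -1, 0, 0, 0, 0], [31, -4.2, -1, 0, 0, 0, 0], [35, -2.5, -1, 0, 0, 0, 0], [39, -1, -1, 0, 0, 0, 0], [41, 1, -1, 0, 0, 0, 0], [41, 4, 0, 0, 0, 0, 0], [41, 7.4, 2, 0, 0, 0, 0], [41, 7.4, 5, 0, 0, 0, 0], [41, 7.4, 8, 0, 0, 0, 0], [41, 7.4, 9, 0, 0, 0, 0], [41, 7.4, 9, 0, 0, 0, 0], [41, 7.4, 9, 0, 0, 0, 0]]])

```text
time_s: 17.7
ee_pos: [0.5258, 0.388, 0.2504]
eef_rot: [3.14, -0.0, 1.466]
force: [-0.5, -0.1, 2.4]
grip_width: 0.0
```

```bash
cat > lid.py <<'E'
from m import *
o=ctrl.get_obs();e=o['ee_pos'];print(o['time_s'],e,o['eef_rot'],o['force'].round(2),o['qpos'].round(2))
a=np.radians(-6.6);X=np.array([np.cos(a),np.sin(a)]);Y=np.array([-X[1],X[0]]);ce=np.array([.5615,.153])
d=e[:2]-ce;print("x' y'",d@X,d@Y)
R0=Ro.from_euler('xyz',o['eef_rot']);h=.100
for th in np.arange(1.8,-.06,-.1):
    u=np.array([-np.cos(th),np.sin(th)]);n=np.array([np.sin(th),np.cos(th)])
    y,z=np.array([h,.09])+.17*u+.022*n+[.0125,0]
    w=np.r_[ce-.06*X+y*Y,z];print(round(th,2),w.round(3),(R0.inv().apply(w-e)*100).round(1).tolist())
E
python3 lid.py
```

```text
17.7 [0.5257754  0.38796173 0.25039408] [ 3.13959987e+00 -4.52033691e-04  1.46557846e+00] [-0.47 -0.08  2.38] [ 0.58  0.51  1.12 -0.    1.5  -0.89]
x' y' -0.06249367524577593 0.2292985012265939
1.8 [0.522 0.331 0.251] [-5.7, 0.2, -0.0]
1.7 [0.52  0.315 0.256] [-7.3, 0.2, -0.5]
1.6 [0.518 0.298 0.259] [-9.0, 0.2, -0.9]
1.5 [0.516 0.282 0.261] [-10.7, 0.1, -1.1]
1.4 [0.514 0.264 0.261] [-12.4, 0.1, -1.1]
1.3 [0.512 0.248 0.26 ] [-14.1, 0.1, -0.9]
1.2 [0.51  0.231 0.256] [-15.8, 0.1, -0.6]
1.1 [0.508 0.215 0.251] [-17.4, 0.1, -0.1]
1.0 [0.506 0.199 0.245] [-19.0, 0.1, 0.5]
0.9 [0.505 0.184 0.237] [-20.5, 0.0, 1.3]
0.8 [0.503 0.17  0.227] [-21.9, 0.0, 2.3]
0.7 [0.502 0.157 0.216] [-23.3, 0.0, 3.4]
0.6 [0.5   0.145 0.204] [-24.5, -0.0, 4.6]
0.5 [0.499 0.134 0.191] [-25.5, -0.0, 5.9]
0.4 [0.498 0.125 0.176] [-26.5, -0.0, 7.4]
0.3 [0.497 0.117 0.161] [-27.3, -0.0, 8.9]
0.2 [0.496 0.11  0.145] [-27.9, -0.0, 10.5]
0.1 [0.496 0.106 0.129] [-28.4, -0.1, 12.1]
-0.0 [0.495 0.103 0.112] [-28.7, -0.1, 13.8]
```

>>> play_rows(steps=[[[-2, 0, 0, 0, 0, 0, 0], [-4, 0.1, 0, 0, 0, 0, 0], [-5, 0.2, 0, 0, 0, 0, 0], [-5.7, 0.2, 0, 0, 0, 0, 0], [-6.5, 0.2, -0.3, 0, 0, 0, 0], [-7.3, 0.2, -0.5, 0, 0, 0, 0], [-8.1, 0.2, -0.7, 0, 0, 0, 0], [-9, 0.2, -0.9, 0, 0, 0, 0], [-9.8, 0.1, -1, 0, 0, 0, 0], [-10.7, 0.1, -1.1, 0, 0, 0, 0], [-11.5, 0.1, -1.1, 0, 0, 0, 0], [-12.4, 0.1, -1.1, 0, 0, 0, 0], [-13.2, 0.1, -1, 0, 0, 0, 0], [-14.1, 0.1, -0.9, 0, 0, 0, 0], [-15, 0.1, -0.8, 0, 0, 0, 0], [-15.8, 0.1, -0.6, 0, 0, 0, 0]]])

```text
time_s: 19.03
ee_pos: [0.5101, 0.2298, 0.2563]
eef_rot: [3.139, -0.001, 1.465]
force: [-2.0, 2.1, -0.1]
grip_width: 0.0002
```

```bash
python3 lid.py | sed -n '1,3p;9,30p'; python3 -c "
from h import *
cam('top','t15.png');cam('scene','s15.png')"
```

```text
19.0333 [0.51008408 0.22975312 0.25633709] [ 3.13942508e+00 -5.36733394e-04  1.46535782e+00] [-1.98  2.12 -0.14] [ 0.36  0.29  1.42 -0.    1.43 -1.11]
x' y' -0.05989695969477848 0.07033486049439423
1.8 [0.522 0.331 0.251] [10.2, 0.1, 0.6]
1.2 [0.51  0.231 0.256] [0.1, -0.0, -0.0]
1.1 [0.508 0.215 0.251] [-1.5, -0.0, 0.5]
1.0 [0.506 0.199 0.245] [-3.1, -0.0, 1.1]
0.9 [0.505 0.184 0.237] [-4.6, -0.1, 1.9]
0.8 [0.503 0.17  0.227] [-6.1, -0.1, 2.9]
0.7 [0.502 0.157 0.216] [-7.4, -0.1, 4.0]
0.6 [0.5   0.145 0.204] [-8.6, -0.1, 5.2]
0.5 [0.499 0.134 0.191] [-9.7, -0.1, 6.5]
0.4 [0.498 0.125 0.176] [-10.6, -0.1, 8.0]
0.3 [0.497 0.117 0.161] [-11.4, -0.1, 9.5]
0.2 [0.496 0.11  0.145] [-12.0, -0.2, 11.1]
0.1 [0.496 0.106 0.129] [-12.5, -0.2, 12.7]
-0.0 [0.495 0.103 0.112] [-12.8, -0.2, 14.4]
```

The force of +2 N in y shows the lid is being pushed. I'll carry on down the arc.

>>> play_rows(steps=[[[-0.7, 0, 0.2, 0, 0, 0, 0], [-1.5, 0, 0.5, 0, 0, 0, 0], [-2.3, 0, 0.8, 0, 0, 0, 0], [-3.1, 0, 1.1, 0, 0, 0, 0], [-3.9, 0, 1.5, 0, 0, 0, 0], [-4.6, -0.1, 1.9, 0, 0, 0, 0], [-5.4, -0.1, 2.4, 0, 0, 0, 0], [-6.1, -0.1, 2.9, 0, 0, 0, 0], [-6.8, -0.1, 3.4, 0, 0, 0, 0], [-7.4, -0.1, 4, 0, 0, 0, 0], [-8, -0.1, 4.6, 0, 0, 0, 0], [-8.6, -0.1, 5.2, 0, 0, 0, 0], [-9.2, -0.1, 5.8, 0, 0, 0, 0], [-9.7, -0.1, 6.5, 0, 0, 0, 0], [-10.2, -0.1, 7.2, 0, 0, 0, 0], [-10.6, -0.1, 8, 0, 0, 0, 0], [-11, -0.1, 8.7, 0, 0, 0, 0], [-11.4, -0.1, 9.5, 0, 0, 0, 0]]])

```text
time_s: 20.63
ee_pos: [0.4972, 0.1156, 0.1605]
eef_rot: [3.14, 0.0, 1.464]
force: [-0.7, 0.6, 1.7]
grip_width: 0.0001
```

```bash
python3 lid.py | sed -n '1,2p;17,30p'
```

```text
20.6333 [0.49719209 0.11562756 0.16049651] [3.13964119e+00 3.00697204e-04 1.46430203e+00] [-0.68  0.56  1.69] [ 0.16  0.25  1.69 -0.    1.2  -1.31]
x' y' -0.059586243509062414 -0.04451612767964163
0.4 [0.498 0.125 0.176] [0.9, -0.0, -1.6]
0.3 [0.497 0.117 0.161] [0.1, -0.0, -0.1]
0.2 [0.496 0.11  0.145] [-0.5, -0.0, 1.5]
0.1 [0.496 0.106 0.129] [-1.0, -0.1, 3.2]
-0.0 [0.495 0.103 0.112] [-1.3, -0.1, 4.8]
```

>>> play_rows(steps=[[[-0.3, 0, 0.7, 0, 0, 0, 0], [-0.5, 0, 1.5, 0, 0, 0, 0], [-0.8, 0, 2.3, 0, 0, 0, 0], [-1, -0.1, 3.1, 0, 0, 0, 0], [-1.2, -0.1, 3.9, 0, 0, 0, 0], [-1.3, -0.1, 4.5, 0, 0, 0, 0], [-1.3, -0.1, 4.7, 0, 0, 0, 0], [-1.3, -0.1, 4.8, 0, 0, 0, 0], [-1.3, -0.1, 4.85, 0, 0, 0, 0], [-1.3, -0.1, 4.85, 0, 0, 0, 0]]])

```text
time_s: 21.47
ee_pos: [0.4949, 0.1029, 0.1121]
eef_rot: [3.14, 0.0, 1.464]
force: [-0.4, 0.2, 0.3]
grip_width: 0.0005
```

>>> play_rows(steps=[[[0, 0, 0.1, 0, 0, 0, 0], [0, 0, 0.2, 0, 0, 0, 0], [0, 0, 0.2, 0, 0, 0, 0], [0, 0, 0.2, 0, 0, 0, 0]]])

```text
time_s: 21.8
ee_pos: [0.4954, 0.1033, 0.1109]
eef_rot: [3.138, -0.001, 1.465]
force: [-0.7, 2.0, 7.2]
grip_width: 0.0004
```

>>> play_rows(steps=[[[0, 0, 0.15, 0, 0, 0, 0], [0, 0, 0.25, 0, 0, 0, 0], [0, 0, 0.25, 0, 0, 0, 0]]])

```text
time_s: 22.05
ee_pos: [0.4962, 0.1039, 0.1099]
eef_rot: [3.135, -0.002, 1.465]
force: [-2.6, 3.3, 12.8]
grip_width: 0.0004
```

>>> play_rows(steps=[[[0, 0, -1, 0, 0, 0, 0], [0, 0, -4, 0, 0, 0, 0], [0, 0, -8, 0, 0, 0, 0], [-3, -4, -12, 0, 0, 0, 0], [-9, -8, -15, 0, 0, 0, 0], [-15, -12, -17, 0, 0, 0, 0], [-20, -13, -18, 0, 0, 0, 0], [-24, -13, -18, 0, 0, 0, 0], [-26, -13, -18, 0, 0, 0, 0], [-26, -13, -18, 0, 0, 0, 0], [-26, -13, -18, 0, 0, 0, 0]]])

```text
time_s: 22.97
ee_pos: [0.3367, -0.1434, 0.29]
eef_rot: [3.134, -0.001, 1.464]
force: [0.6, -0.1, 0.8]
grip_width: 0.0004
```

Run:
```python
from m import *
t=cam('top','t20.png');s=cam('scene','s20.png');o=ctrl.get_obs();print(o['time_s'],o['ee_pos'],o['force'].round(1))
a=np.radians(-6.6);X=np.array([np.cos(a),np.sin(a)]);Y=np.array([-X[1],X[0]]);ce=np.array([.5615,.153])
for nm,c in(('top',t),('scene',s)):
    g=c['frame'].max(2)
    for th in(0,.04,.08,.15):
        u=np.array([-np.cos(th),np.sin(th)]);n=np.array([np.sin(th),np.cos(th)])
        y,z=np.array([.1,.09])+.221*u+.022*n
        print(nm,th,w2px(c,np.r_[ce+y*Y,z]).round(1))
    p=w2px(c,np.r_[ce-.121*Y,.112])
    n,l,st,cc=cv2.connectedComponentsWithStats((g<60).astype(np.uint8))
    for i in range(1,n):
        if st[i,4]>25 and np.hypot(*(cc[i]-p))<30:print(' dark blob',cc[i].round(1),st[i])
# dishes through the window (yellow / green dots)
hsv=cv2.cvtColor(t['frame'],cv2.COLOR_BGR2HSV)
for nm,lo,hi in(('yel',12,35),('grn',50,90)):
    m=((hsv[:,:,0]>lo)&(hsv[:,:,0]<hi)&(hsv[:,:,1]>70)).astype(np.uint8);m[:,:110]=0;m[:,225:]=0
    n,l,st,cc=cv2.connectedComponentsWithStats(m);print(nm,[(cc[i].round(1).tolist(),int(st[i,4])) for i in range(1,n) if st[i,4]>4])
```

```text
23.0667 [ 0.33717198 -0.14372592  0.28978431] [-0.3  1.  -0.1]
top 0 [205.1 187.6]
top 0.04 [204.3 187. ]
top 0.08 [203.3 186.3]
top 0.15 [201.2 185.1]
 dark blob [211.2 177. ] [207 151   9  52  98]
 dark blob [203.  188.9] [197 170  13  38 275]
scene 0 [297.1 169.6]
scene 0.04 [297.7 167.5]
scene 0.08 [298.5 165.3]
scene 0.15 [300.1 161.2]
 dark blob [298.8 191.5] [276 155  48  66 607]
 dark blob [298.9 173.4] [288 159  22  30 259]
yel [([222.6, 335.8], 26), ([211.6, 369.1], 772), ([142.4, 375.0], 558)]
grn [([177.0, 166.5], 8), ([141.8, 201.1], 10)]
```

Run:
```python
from station import ctrl
o=ctrl.get_obs();print(o['joint_vel'].round(3),o['force'].round(2));print(ctrl.hand_in())
```

```text
[ 0.093  0.013  0.018  0.014 -0.015  0.097] [-0.28  1.01 -0.12]
the job is handed in; nothing more can be done
None
```

I put both yellow-dot dishes into the two empty pockets, shut the lid and handed the job in at about 23 s; no verdict was reported.

**What the last checks showed:**
- **Dishes:** before closing, one picture from above and one from the wrist camera showed both dishes lying flat in their own pockets, released, with the lid open. The green-dot residents looked in place then. After closing, I found their dots again near where they had been.
- **Lid:** pressing down met a hard stop. The tool tip was at 110–111 mm, where a shut lid's top is 112 mm, and the force rose from 7 to 13 N over about 1 mm. I then withdrew the arm clear.

**Checks that failed or disagreed:**
- The search for the yellow dots through the closed window found no marks at the dishes' pockets, so I did not see the two dishes again after closing.
- In the scene camera the lid's black lip sat about 4 pixels lower than predicted for a shut lid. That is the side away from open.
- I had used my 12 pictures by then, so the closed lid was checked only by numbers.
- The arm was still moving slightly (up to 0.1 rad/s) in the last reading before hand-in.

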